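# Move the ball tray out from under the microscope and hold it over the upward camera

### The arm

A 6-joint arm with a two-finger parallel gripper is mounted at the origin on the work surface. World frame = base frame: x ahead of the robot, y to its left, z up, the work surface at z = 0. Lengths are in m, angles in degrees, forces in N, time in s.
With the tool pointing down it reaches from about 0.275 to 0.825 m from the base axis. Payload 4.9 kg.
Tool frame: the origin (TCP) lies on the mounting face of the last link; the fingertips stand 173 mm ahead of it and the grasp point (between the pads) lies 155 mm ahead of it; z points along the fingers, y is the line along which they close (so a half turn about z gives the same grasp; the last joint's range is limited). The gripper opens to 85 mm and grips with 20 to 120 N. Pads are 22 mm wide; open, the fingers measure 114 mm over their backs; the gripper's body (76 mm by 85 mm) begins 54 mm behind the grasp point. The pads swing forward as they close: fully open they stand 13 mm farther back than shut.
Start: joints at [55.68, 18.69, -11.035, 60.275, 0, 82.311], TCP at [0.247, 0.492, 0.405] pointing down, gripper open.
Joint ranges: [-152.03, 152.03], [-55.5, 102.48], [-74.3, 77.21], [-110.64, 120.58], [-84.22, 78.4], [-180, 180]. Speed limits (degrees/s): [147.25, 147.25, 180, 180, 180, 180].

### API

Orientations are given as [roll, pitch, yaw] about the fixed x, y, z axes, in that order (R = Rz(yaw) Ry(pitch) Rx(roll)).
In Python, from cell import ctrl, eyes gives the robot as it stands (ctrl), with the cameras (eyes).
- The arm moves only by the tool step_hand, called after ">>>" in YAML: its name, and indented under it one key for each argument. Schema: {"type":"object","properties":{"steps":{"type":"array","items":{"type":"array","prefixItems":[{"type":"array","items":{"type":"number"},"minItems":3,"maxItems":3},{"type":"number"}],"minItems":2,"maxItems":2},"minItems":1,"maxItems":10},"jaw":{"type":"number"},"force":{"type":"number"},"only":{"type":"string"},"quiet":{"type":"boolean"},"lines":{"type":"string"}},"required":["steps"],"additionalProperties":false}. steps is a list of rows, 1 to 10 of them, each written [[dx, dy, dz], turn]: dx, dy, dz in a scale on which 1.0 is 600 mm, then a turn about the tool's z in normalised numbers (1 is 120 degrees); each row shifts and turns the commanded pose from where the row before left it, along the tool's axes as they then stand; what a row does not reach is not made up. A row lasts 1/12 s, in which the tool goes at most 0.0417 m and 7.16 degrees, less where a joint would pass 70% of its speed; a pose out of reach is approached as far as the arm can. jaw is the opening from 0.0 (shut) to 1.0 (fully open), set as the call begins (left out keeps the last). The fingers move at their own pace and stop on an object; force is the grip in N (left out, the last holds). Time passes only in rows, so rows that do not move let the fingers close. The tool returns the time, the measured TCP pose, the force, the opening and the grip force at its end. only (a regular expression) keeps the lines of the reply that match it, lines (a string "A,B") keeps lines A to B, and quiet returns only ok. Shift and turn numbers lie between -1 and 1, and a call with a number outside is refused. Input that does not fit is refused with a message, and nothing moves.
- ctrl.get_state(): the state, without advancing time (a new reading comes with each control period).
- eyes.get_image(name): name is "side" or "top" or "wrist"; returns a dict with "image" (480x640x3 uint8, blue, green, red), "mtx" (3x3 intrinsics, pixels), "rvec" (rotation vector, rad) and "tvec" (3), from world to camera coordinates, as OpenCV has them; the wrist camera has in their place "hand_eye" (4x4, takes a point from camera to tool coordinates, whose origin is the TCP and whose axes are the flange's). Camera axes: x right, y down, z forward; pixel columns grow to the right and rows downward; lengths in m; the calibration is good to about 2 mm. A picture is of the moment at which its call begins: read the wrist's pose just before it. There is no depth.
- ctrl.hand_in(): hands the job in; it is judged then, once.
The state is a dict: "time": time; "joints": joint angles; "dq": joint speeds; "joint_torque": joint torques, N m; "eef_pos": TCP position; "orientation": TCP orientation; "contact_force": force on the tool from outside, world axes, zero at the start; "wrist_torque": the same for the moment, N m; "width": opening from 0.0 (shut) to 1.0 (fully open); "gripper_force": force on a finger pad.
Only numpy, scipy, OpenCV 4.12 (cv2) and the standard library are available. Lean on these libraries where they do the work, as an engineer would, in place of code of your own. Each camera call takes 0.05 s, during which the arm holds its last target. There are 200 camera calls.

### The job

Push the carrier along its rail from under the microscope until it clicks into the next station, with the tray still lying in it. Then take the tray by its upright grip, lift it off without letting the steel ball out of its pocket, and finish holding it still and level, centred about 10 cm above the lens of the upward-looking camera: do not put it down or let go. Leave the carrier in its station and the other things on the bench alone.

Things in the scene. Friction and masses are not known exactly. Their poses are not given: they have to be found in the camera images.
- rail: fixed slide rail: dark steel base 110 x 420 x 16 mm with two rods, microscope on a column at its -y end. Origin on the bench under the rail axis; y runs along the rail, z up. The carrier slides to its +y, away from the column. The objective (68 mm across, lower end 172 mm above the bench) hangs over the first station, at y = -85 mm; the next station is at y = +65 mm.
- carrier (a joint): carrier position along the rail, m, growing to the rail's +y: 0 at the first station (under the microscope, the start), 0.15 at the next, stop at 0.185. At each station a spring plunger clicks in: it centres a carrier let go within about 3 mm, and takes about 3 to 7 N to push in or out; between them the slide drags with about 0.5 N and stays where left.
- carrier_post (a point): the carrier's upright steel post for pushing it, 14 x 14 mm square, sides parallel to the rail's x and y, from 48 to 98 mm above the bench; the point is on its axis, 83 mm above the bench. It stands on an arm on the -x side, 108 mm from the rail axis and 35 mm ahead (+y) of the carrier's middle, clear of the microscope.
- carrier_nest (a point): middle of the carrier's flat nest floor, 50 mm above the bench, on which the tray lies loose between lips 4 mm high. Carrier 136 x 96 mm, aluminium.
- station (a point): fixed point on the rail: where carrier_nest lies when the carrier is in the next station's detent.
- tray: loose aluminium tray 120 (x) x 80 (y) mm, floor 5 mm, outer rim 11 mm high, about 0.2 kg. Origin: centre of its underside; z up. In its middle an upright flat grip, 44 (x) x 12 (y) mm, from 5 to 60 mm above the underside, for fingers from above closing along y. A low round pocket at x = +40 mm, a dark weight at x = -42 mm. In the carrier its x lies along the rail's x within 1 degree.
- tray_grip (a point): point in the middle of the tray's upright grip, 45 mm above the underside, 15 mm below the grip's top.
- tray_pocket (a point): where the centre of the ball lies when it rests in the middle of the pocket: 40 mm along the tray's x from its centre, 16 mm above the underside. The pocket is a ring of 20 mm inner diameter and only 3 mm high: the ball rolls out when the tray tips by about 40 degrees, or sooner with jerks.
- ball_center (a point): centre of the loose steel ball, 22 mm diameter, 44 g, lying in the tray's pocket.
- upcam_lens (a point): centre of the lens of the camera that looks straight up, 55 mm above the bench: a black box 85 x 85 x 42 mm, fixed, with an aluminium ring 64 mm across on top.
- jar: small glass jar with steel lid, 48 mm across, 75 mm tall; bystander, leave alone. Origin: centre of its underside.
- tape: roll of green tape lying flat, 68 mm across, 20 mm high; bystander, leave alone. Origin: centre of its underside.
- driver: screwdriver with red handle, 150 mm long, lying flat; bystander, leave alone. Origin: middle of its length, on the bench.
- carton: cardboard box 90 x 70 x 50 mm; bystander, leave alone. Origin: centre of its underside.
- mouse: round black computer mouse, 60 mm across, 33 mm high; bystander, leave alone. Origin: centre of its underside.
- pot: small white plastic cup, 48 mm across, 30 mm high; bystander, leave alone. Origin: centre of its underside.
- board: green circuit board 90 x 60 mm, 14 mm high over its parts; bystander, leave alone. Origin: centre of its underside.

How it is judged (in metres and radians):
On the way, in this order (a step that is already met when the one before it is completed fails the run):
1. the carrier clicked into the next station, the tray lying in it (value of joint carrier between 0.145 and 0.155 m and velocity of joint carrier between -0.01 and 0.01 m/s and distance between tray and carrier_nest below 0.008 m), for 0.3 s.
2. the tray lifted clear of the carrier, the ball in its pocket (z of tray in the frame of carrier_nest above 0.03 m and contact force between the fingers and tray above 1 N and distance between ball_center and tray_pocket below 0.008 m), for 0.1 s.
At the end, for the whole second after the job is handed in: The gripper holds the tray still (under 20 mm/s), its centre within 25 mm of the lens's axis and its underside 70 to 130 mm above the lens, within 0.1 rad of level, the ball in the pocket (within 8 mm of its middle), and the carrier within 5 mm of the next station (value of joint carrier between 0.145 and 0.155 m and horizontal distance between tray and upcam_lens below 0.025 m and z of tray in the frame of upcam_lens between 0.07 and 0.13 m and angle between tray's own z axis and vertical below 0.1 rad and linear speed of tray below 0.02 m/s and distance between ball_center and tray_pocket below 0.008 m and contact force between the fingers and tray above 1 N); the arm keeps its last pose, push and grip.
It fails at once if the ball leaves the tray's pocket (distance between ball_center and tray_pocket above 0.014 m).
It fails at once if a bystander is moved by more than 25 mm (distance of any of jar, tape, driver, carton, mouse, pot, board from where it was at the start of the episode above 0.025 m).
It also fails if it takes over 61 s, if anything falls off the work surface, if the arm or the gripper's body presses on something with over 40 N, if the wrist force passes 120 N, or if a joint passes its speed limit or range.

## Working session

There is one attempt and no reset: what is moved stays moved. The work goes in short steps, Python scripts to look and compute and a tool call to move; the robot and the scene stay as the last step left them, time stands still between calls to the robot, and variables do not carry over. Pictures are saved under pics/ and viewed, at most 10 in all, crops included, and the job is handed in when it is done.

```bash
ls; mkdir -p pics; cat > h.py <<'E'
import numpy as np, cv2
from cell import ctrl, eyes
def snap(n,f):
    s=ctrl.get_state(); d=eyes.get_image(n); cv2.imwrite(f'pics/{f}.png',d['image'])
    np.savez(f'pics/{f}.npz',**{k:v for k,v in d.items() if k!='image'},p=s['eef_pos'],o=s['orientation']); return d
def cam(f):
    d=np.load(f'pics/{f}.npz'); return d['mtx'],cv2.Rodrigues(d['rvec'])[0],d['tvec'].reshape(3)
def ray(f,u,v,z):
    K,R,t=cam(f); c=-R.T@t; r=R.T@np.linalg.solve(K,[u,v,1.]); return c+r*(z-c[2])/r[2]
def proj(f,P):
    K,R,t=cam(f); q=(R@np.atleast_2d(P).T).T+t; q=q@K.T; return q[:,:2]/q[:,2:]
E
python3 - <<'E'
from h import *
snap('top','t0');snap('side','s0')
for f in('t0','s0'):
    K,R,t=cam(f);print(f,K[0,0],-R.T@t)
print(ctrl.get_state())
E
```

```text
cell.py
pics
t0 592.8864083233627 [ 0.20264248 -0.02632781  1.74343808]
s0 565.9639456960185 [ 0.06268487 -0.95794326  0.90434351]
{'time': 0.1, 'joints': array([ 5.56807440e+01,  1.87286601e+01, -1.10863309e+01,  6.02761418e+01,
        7.57576750e-04,  8.23111682e+01]), 'dq': array([ 0.03033772, -0.06258001,  0.15988479,  0.0336013 ,  0.04149429,
        0.04259256]), 'joint_torque': array([ 4.41252605e-04, -4.44237399e+01,  2.63039517e+01,  7.81895622e-03,
       -1.15577468e-04, -1.98444440e-06]), 'eef_pos': array([0.24636665, 0.49144435, 0.40397266]), 'orientation': array([-1.79909788e+02, -1.29436860e-02,  1.53369565e+02]), 'contact_force': array([-0.82120068, -0.14889275,  0.10474529]), 'wrist_torque': array([ 0.01248522, -0.02578527, -0.00466628]), 'gripper_force': 0.0, 'width': 0.9983747615326494}
```

View pics/t0.png

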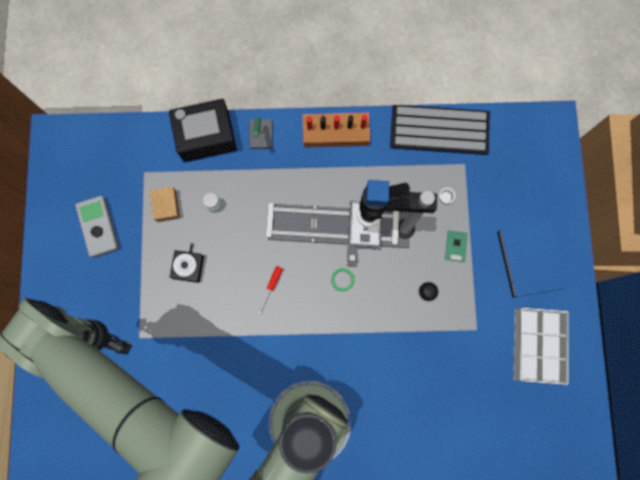

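View pics/s0.png

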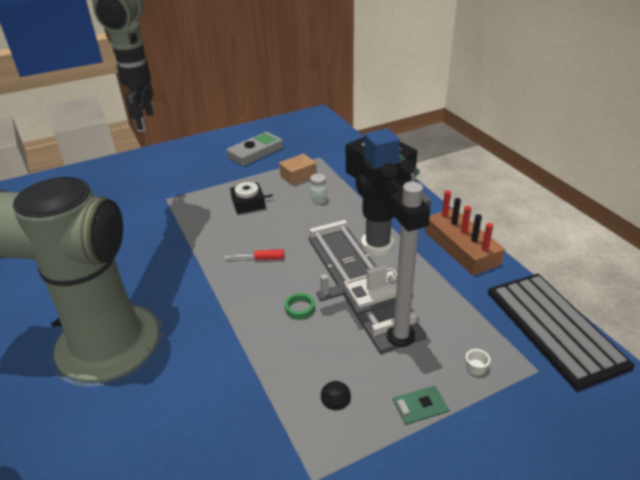

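The top view has world x up and world y left. The rail spans roughly (268,222) to (410,240), the post is at (352,258) and the lens at (185,265). I'll enlarge both areas.

```bash
python3 - <<'E'
import cv2,numpy as np
a=cv2.imread('pics/t0.png')
c=cv2.resize(a[180:290,250:420],None,fx=4.5,fy=4.5,interpolation=cv2.INTER_CUBIC)
cv2.imwrite('pics/c1.png',c)
s=cv2.imread('pics/s0.png')
c1=cv2.resize(a[240:290,160:210],(400,400),interpolation=cv2.INTER_CUBIC)
c2=cv2.resize(s[240:340,300:400],(400,400),interpolation=cv2.INTER_CUBIC)
cv2.imwrite('pics/c2.png',np.hstack([c1,c2]))
E
```

```text
(no output)
```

View pics/c1.png

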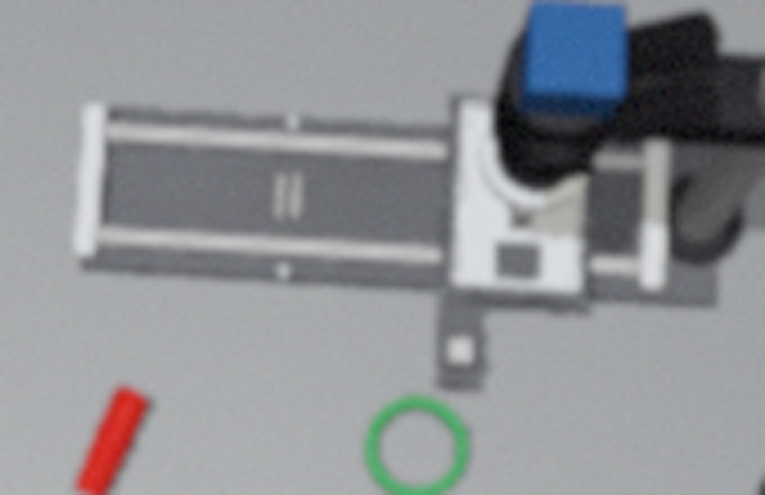

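View pics/c2.png

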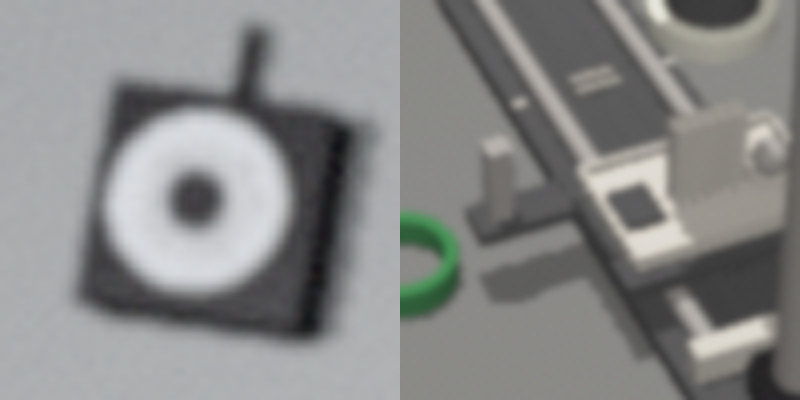

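```bash
cat >> h.py <<'E'
def c1(x,y): return (x+.5)/4.5-.5+250,(y+.5)/4.5-.5+180
E
python3 - <<'E'
from h import *
r=lambda x,y,z: ray('t0',*c1(x,y),z)
np.set_printoptions(precision=4,suppress=True)
a=lambda p,q:np.degrees(np.arctan2((p-q)[0],(p-q)[1]))
print('edge',a(r(80,268,.016),r(715,303,.016)),'rods',a(r(105,131,.03),r(445,150,.03)),a(r(105,236,.03),r(440,256,.03)))
A,B=r(293,122,.016),r(284,271,.016);print('dots',A,B,np.linalg.norm(A-B),(A+B)/2, 'ang',np.degrees(np.arctan2(A[1]-B[1],A[0]-B[0])))
print('marks mid',r(288,195,.016))
P=r(460,349,.098);print('post',P,'side',proj('s0',P),ray('s0',324,275.8,.098))
print('lens',ray('t0',184.4-.06,265-.06,.055))
E
```

```text
edge 4.634643425118104 rods 4.747048375334418 4.916997889510762
dots [ 0.6233 -0.0285  0.016 ] [ 0.5227 -0.0201  0.016 ] 0.10095665833061719 [ 0.573  -0.0243  0.016 ] ang -4.744584540034578
marks mid [ 0.5738 -0.024   0.016 ]
post [ 0.4554 -0.129   0.098 ] side [[323.4889 275.1945]] [ 0.4554 -0.1312  0.098 ]
lens [0.4512 0.3514 0.055 ]
```

Careful with the scale: shifts go in shares of 600 mm and turns go in shares of 120 degrees. That gives: -0.0375 m / 0.6 = -0.0625, -0.016 m / 0.6 = -0.0267, -5.47 degrees / 120 = -0.0456.

>>> step_hand:
  steps:
    - [[0,0,0],-0.0456]
    - [[0,0,0],-0.0456]
    - [[0,0,0],-0.0456]
    - [[0,0,0],-0.0456]
    - [[-0.0267,-0.0625,0],0]
    - [[-0.0267,-0.0625,0],0]
    - [[-0.0267,-0.0625,0],0]
    - [[-0.0267,-0.0625,0],0]
    - [[-0.0267,-0.0625,0],0]
    - [[-0.0267,-0.0625,0],0]

```text
time: 0.93
eef_pos: [0.3234, 0.2577, 0.4044]
orientation: [-180.0, -0.0, 175.3]
contact_force: [1.7, 0.2, -0.5]
width: 1.001
gripper_force: 0.0
```

>>> step_hand:
  steps:
    - [[-0.0267,-0.0625,0],0]
    - [[-0.0267,-0.0625,0],0]
    - [[-0.0267,-0.0625,0],0]
    - [[-0.0267,-0.0625,0],0]
    - [[-0.0267,-0.0625,0],0]
    - [[-0.0267,-0.0625,0],0]
    - [[-0.0267,-0.0625,0],0]
    - [[-0.0267,-0.0625,0],0]
    - [[0,0,0],0]
    - [[0,0,0],0]

```text
time: 1.77
eef_pos: [0.4266, -0.052, 0.4043]
orientation: [180.0, -0.0, 175.0]
contact_force: [-1.1, 0.2, 0.5]
width: 0.997
gripper_force: 0.0
```

Converted, -0.0378 m / 0.6 = -0.063, 0.03 m / 0.6 = 0.05.

>>> step_hand:
  steps:
    - [[-0.027,-0.063,0],0]
    - [[-0.027,-0.063,0],0]
    - [[0,0,0.05],0]
    - [[0,0,0.05],0]
    - [[0,0,0],0]
    - [[0,0,0],0]

```text
time: 2.27
eef_pos: [0.4512, -0.1265, 0.3437]
orientation: [179.9, -0.3, 175.3]
contact_force: [0.3, -0.0, 0.1]
width: 1.001
gripper_force: 0.0
```

```bash
python3 - <<'E'
from h import *
d=snap('wrist','w1'); print(d['hand_eye'])
s=ctrl.get_state();print(s['orientation'],s['eef_pos'])
E
```

```text
[[-1.40639261e-04 -9.65968570e-01 -2.58659431e-01  6.48238613e-02]
 [ 9.99999959e-01 -7.18416936e-05 -2.75429497e-04 -3.51471523e-04]
 [ 2.47473706e-04 -2.58659460e-01  9.65968541e-01  3.05989221e-02]
 [ 0.00000000e+00  0.00000000e+00  0.00000000e+00  1.00000000e+00]]
[ 1.79960425e+02 -8.37356969e-02  1.75352836e+02] [ 0.45207048 -0.12690483  0.3450765 ]
```

View pics/w1.png

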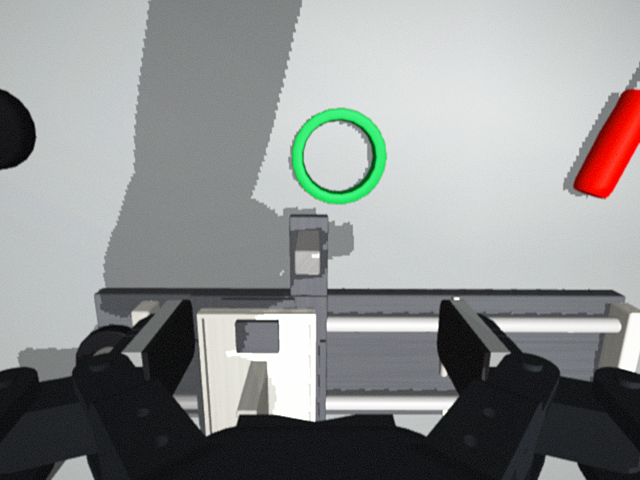

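The wrist view shows the post top at about (308,262), roughly 5 mm to −y of the tool centre and between the open fingers. This agrees with the measurement from the top view.

Converted, 0.027 m / 0.6 = 0.045, -0.004 m / 0.6 = -0.0067.

>>> step_hand:
  steps:
    - [[-0.0017,-0.0067,0.045],0]
    - [[0,0,0.045],0]
    - [[0,0,0.045],0]
    - [[0,0,0.045],0]
    - [[0,0,0],0]

```text
time: 2.73
eef_pos: [0.452, -0.1308, 0.2347]
orientation: [179.9, -0.2, 175.3]
contact_force: [-0.5, 0.7, 0.0]
width: 1.002
gripper_force: 0.0
```

>>> step_hand:
  steps:
    - [[0,0,0],0]
    - [[0,0,0],0]
    - [[0,0,0],0]
    - [[0,0,0],0]
    - [[0,0,0],0]
    - [[0,0,0],0]
    - [[0,0,0],0]
    - [[0,0,0],0]
  jaw: 0.0
  force: 20

```text
time: 3.4
eef_pos: [0.4534, -0.132, 0.2377]
orientation: [179.9, 0.1, 175.3]
contact_force: [-1.1, 2.0, 7.3]
width: 0.16
gripper_force: 24.0
```

Converted, 0.01 m / 0.6 = 0.0167, 0.009 m / 0.6 = 0.015.

>>> step_hand:
  steps:
    - [[0,0.0033,0],0]
    - [[0,0.0067,0],0]
    - [[0,0.0117,0],0]
    - [[0,0.015,0],0]
    - [[0,0.0167,0],0]
    - [[0,0.0167,0],0]
    - [[0,0.0167,0],0]
    - [[0,0.0167,0],0]
    - [[0,0.0167,0],0]
    - [[0,0.0167,0],0]

```text
time: 4.23
eef_pos: [0.4604, -0.0504, 0.2377]
orientation: [-179.9, 0.1, 175.2]
contact_force: [0.4, -2.0, 5.3]
width: 0.163
gripper_force: 23.8
```

>>> step_hand:
  steps:
    - [[0,0.0167,0],0]
    - [[0,0.0167,0],0]
    - [[0,0.0167,0],0]
    - [[0,0.0167,0],0]
    - [[0,0.0167,0],0]
    - [[0,0.0133,0],0]
    - [[0,0.01,0],0]
    - [[0,0.0067,0],0]
    - [[0,0,0],0]
    - [[0,0,0],0]

```text
time: 5.07
eef_pos: [0.4662, 0.0179, 0.2377]
orientation: [179.9, 0.1, 175.3]
contact_force: [0.3, 3.1, 5.7]
width: 0.157
gripper_force: 23.9
```

>>> step_hand:
  steps:
    - [[0,0,0],0]
    - [[0,0,0],0]
    - [[0,0,0],0]
    - [[0,0,0],0]
    - [[0,0,0],0]
    - [[0,0,0],0]
  jaw: 1.0

```text
time: 5.57
eef_pos: [0.4653, 0.0172, 0.2365]
orientation: [-180.0, -0.0, 175.2]
contact_force: [0.4, 1.4, 2.0]
width: 0.99
gripper_force: 0.0
```

>>> step_hand:
  steps:
    - [[0,0,-0.05],0]
    - [[0,0,-0.0667],0]
    - [[0,0,-0.0667],0]
    - [[0,0,-0.05],0]
    - [[0,0,0],0]
    - [[0,0,0],0]

```text
time: 6.07
eef_pos: [0.4661, 0.0172, 0.3786]
orientation: [-180.0, 0.3, 175.2]
contact_force: [-0.2, -0.6, 0.0]
width: 1.0
gripper_force: 0.0
```

```bash
python3 - <<'E'
from h import *
d=snap('wrist','w2'); snap('top','t1')
a=cv2.imread('pics/t1.png')
c=cv2.resize(a[180:290,250:420],None,fx=4,fy=4,interpolation=cv2.INTER_CUBIC)
w=cv2.resize(d['image'],(320,240)); w=w
o=np.zeros((600,680,3),np.uint8);o[:240,:320]=cv2.resize(d['image'],(320,240));o[160:600]=c
cv2.imwrite('pics/c3.png',c)
E
```

```text
(no output)
```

View pics/w2.png

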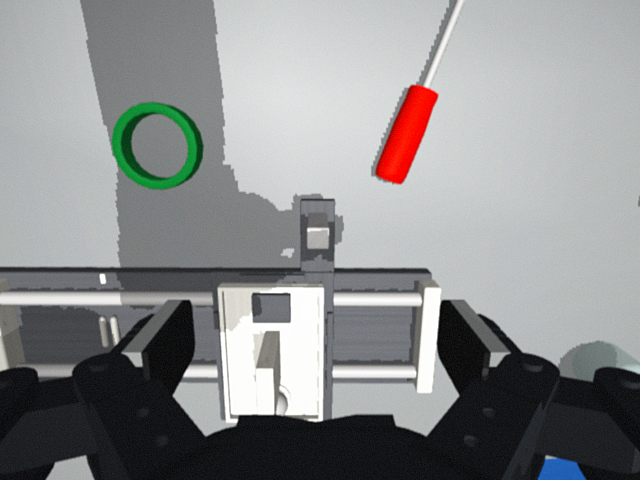

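View pics/c3.png

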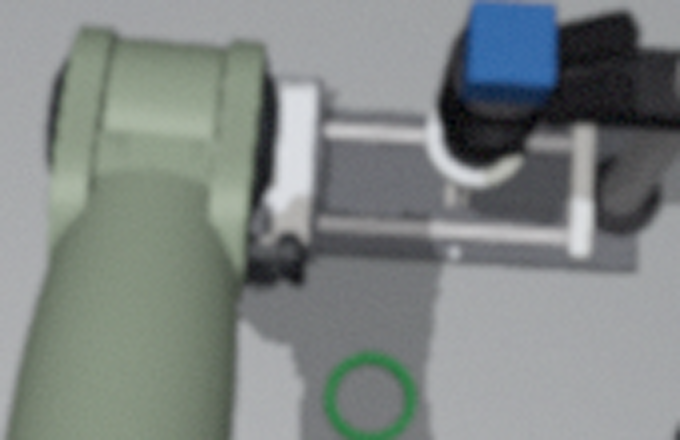

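The carrier now lies about 150 mm further along, with the tray in its nest, the grip upright at (267,370) and the ball visible. I'll measure the displacement and grip position from the wrist view.

```bash
cat >> h.py <<'E'
from scipy.spatial.transform import Rotation as Ro
def wray(f,u,v,z):
    d=np.load(f'pics/{f}.npz'); H=d['hand_eye']; R=Ro.from_euler('xyz',d['o'],degrees=True).as_matrix()
    r=R@H[:3,:3]@np.linalg.solve(d['mtx'],[u,v,1.]); c=R@H[:3,3]+d['p']; return c+r*(z-c[2])/r[2]
E
python3 - <<'E'
from h import *
np.set_printoptions(precision=4,suppress=True)
a=wray('w1',308,262,.098);b=wray('w2',318,237,.098);print(a,b,np.linalg.norm(a-b))
# grip top near edge corners (approx) and nest corners
for p in((257,369),(280,333),(264,333)):print(wray('w2',*p,.110))
for p in((219,285),(323,285)):print(wray('w2',*p,.054))
np.set_printoptions(precision=1)
im=cv2.imread('pics/w2.png'); cv2.imwrite('pics/c4.png',cv2.resize(im[190:430,200:350],None,fx=2.5*1,fy=2.5,interpolation=cv2.INTER_CUBIC))
s=np.array([.573,-.0243]);xd=np.array([.9966,-.0828]);yd=xd[::-1]*[-1,1]
d=np.load('pics/w2.npz');H=d['hand_eye'];R=Ro.from_euler('xyz',d['o'],degrees=True).as_matrix()
def wp(P): q=np.linalg.inv(H)[:3]@np.r_[R.T@(np.array(P)-d['p']),1];q=d['mtx']@q;return q[:2]/q[2]
for x in(-.022,.022):
  for y in(-.006,.006): print('griptop',x,y,wp([*(s+x*xd+y*yd),.110]))
for y in(-.048,.048):print('nest corner',y,wp([*(s-.068*xd+y*yd),.054]))
E
```

```text
[ 0.4557 -0.1311  0.098 ] [0.4682 0.0181 0.098 ] 0.14968853519288391
[ 0.5521 -0.0295  0.11  ]
[ 0.5271 -0.0114  0.11  ]
[ 0.5262 -0.0218  0.11  ]
[ 0.5119 -0.062   0.054 ]
[0.5185 0.0181 0.054 ]
griptop -0.022 -0.006 [258.2 366.9]
griptop -0.022 0.006 [276.3 366.9]
griptop 0.022 -0.006 [260.6 423. ]
griptop 0.022 0.006 [278. 423.]
nest corner -0.048 [211.2 272.6]
nest corner 0.048 [336.4 272.5]
```

View pics/c4.png

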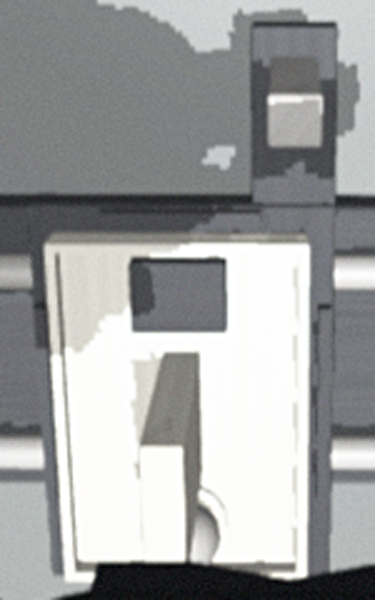

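Converted, -0.0275 m / 0.6 = -0.0458, -0.0081 m / 0.6 = -0.0135.

>>> step_hand:
  steps:
    - [[-0.0458,-0.0135,0],0]
    - [[-0.0458,-0.0135,0],0]
    - [[-0.0458,-0.0135,0],0]
    - [[-0.0458,-0.0135,0],0]
    - [[0,0,0],0]
    - [[0,0,0],0]
    - [[0,0,0],0]

```text
time: 6.75
eef_pos: [0.5713, -0.0239, 0.3747]
orientation: [180.0, -0.3, 175.2]
contact_force: [-0.3, -0.3, 0.3]
width: 0.993
gripper_force: 0.0
```

>>> step_hand:
  steps:
    - [[0,0,0.0417],0]
    - [[0,0,0.0417],0]
    - [[0,0,0.0417],0]
    - [[0,0,0.0417],0]
    - [[0,0,0.0333],0]
    - [[0,0,0.0117],0]
    - [[0,0,0],0]
    - [[0,0,0],0]
    - [[0,0,0],0]

```text
time: 7.5
eef_pos: [0.5727, -0.024, 0.2511]
orientation: [-180.0, 0.1, 175.3]
contact_force: [0.3, 1.0, -0.0]
width: 1.001
gripper_force: 0.0
```

>>> step_hand:
  steps:
    - [[0,0,0],0]
    - [[0,0,0],0]
    - [[0,0,0],0]
    - [[0,0,0],0]
    - [[0,0,0],0]
    - [[0,0,0],0]
    - [[0,0,0],0]
    - [[0,0,0],0]
    - [[0,0,0],0]
    - [[0,0,0],0]
  jaw: 0.0
  force: 40

```text
time: 8.33
eef_pos: [0.5724, -0.0244, 0.2499]
orientation: [-179.9, 0.0, 175.2]
contact_force: [-1.3, -2.9, 4.3]
width: 0.135
gripper_force: 40.0
```

>>> step_hand:
  steps:
    - [[0,0,-0.0033],0]
    - [[0,0,-0.0067],0]
    - [[0,0,-0.0117],0]
    - [[0,0,-0.0167],0]
    - [[0,0,-0.0167],0]
    - [[0,0,-0.0167],0]
    - [[0,0,-0.0167],0]
    - [[0,0,-0.0133],0]
    - [[0,0,-0.0067],0]
    - [[0,0,0],0]

```text
time: 9.17
eef_pos: [0.5728, -0.0242, 0.3162]
orientation: [-180.0, 0.1, 175.2]
contact_force: [0.4, 0.2, -2.3]
width: 0.133
gripper_force: 39.0
```

Converted, 0.018 m / 0.6 = 0.03, 0.015 m / 0.6 = 0.025.

>>> step_hand:
  steps:
    - [[0.0033,0.0067,-0.0067],0]
    - [[0.005,0.0125,-0.0133],0]
    - [[0.0083,0.0183,-0.0167],0]
    - [[0.01,0.025,-0.0167],0]
    - [[0.0125,0.03,-0.01],0]
    - [[0.0125,0.03,-0.0033],0]
    - [[0.0125,0.03,0],0]
    - [[0.0125,0.03,0],0]
    - [[0.0125,0.03,0],0]
    - [[0.0125,0.03,0],0]

```text
time: 10.0
eef_pos: [0.5226, 0.1279, 0.3554]
orientation: [180.0, 0.0, 175.3]
contact_force: [0.1, -0.2, -2.2]
width: 0.134
gripper_force: 39.1
```

>>> step_hand:
  steps:
    - [[0.0125,0.03,0],0]
    - [[0.0125,0.03,0],0]
    - [[0.0125,0.03,0],0]
    - [[0.0125,0.03,0],0]
    - [[0.0125,0.03,0],0]
    - [[0.0125,0.03,0],0]
    - [[0.0125,0.03,0],0]
    - [[0.0125,0.03,0],0]
    - [[0.0125,0.03,0],0]
    - [[0.0125,0.03,0],0]

```text
time: 10.83
eef_pos: [0.4623, 0.3132, 0.3554]
orientation: [180.0, -0.0, 175.3]
contact_force: [0.1, -0.1, -2.9]
width: 0.136
gripper_force: 39.1
```

>>> step_hand:
  steps:
    - [[0.01,0.025,0],0]
    - [[0.0083,0.0183,0],0]
    - [[0.005,0.0125,0],0]
    - [[0.0033,0.0067,0],0]
    - [[0,0,0],0]
    - [[0,0,0],0]
    - [[0,0,0],0]
    - [[0,0,0],0]
    - [[0,0,0],0]

```text
time: 11.58
eef_pos: [0.4512, 0.3496, 0.3547]
orientation: [-180.0, 0.0, 175.2]
contact_force: [0.4, 0.3, -4.0]
width: 0.136
gripper_force: 39.1
```

```bash
python3 - <<'E'
from h import *
snap('side','s2');snap('top','t2')
a=cv2.imread('pics/s2.png');t=cv2.imread('pics/t2.png')
f=lambda i:cv2.resize(i,(400,400),interpolation=cv2.INTER_CUBIC)
cv2.imwrite('pics/c5.png',np.hstack([f(a[110:260,190:340]),f(t[180:300,150:270])]))
print(proj('s2',[.4512,.3514,.055]))
E
```

```text
[[245.54419839 187.36011071]]
```

View pics/c5.png

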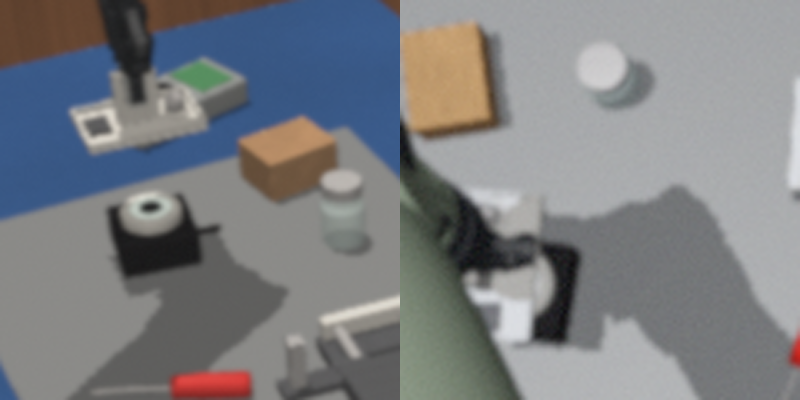

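The tray is held level above the lens, with the ball still in its pocket at about (172,95). The lens shows at about (149,206), which matches the projected position.

```bash
python3 -c "
from cell import ctrl, eyes
print(ctrl.hand_in())"
```

```text
the job is handed in; nothing more can be done
None
```

I handed the job in at about 12 s on the robot's clock: the carrier sits in the next station, and the gripper holds the tray level about 10 cm above the camera lens with the ball still in its pocket. The hand-in printed no verdict.

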